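# Set the dosing valve's dial and lock it

## Task

Set the dosing valve: push the dial round gently by its upright pin, with the fingertips only and without gripping or lifting it, until the black index mark on the dial lines up with the one long line of the scale ring. Then push the lock plate in, away from you, until it is fully home against its guide block, leaving the dial set. Leave the scale ring as it stands, and do not move the coupling, the coil or the tape roll beside the valve.

Things in the scene. Friction and masses are not known exactly. Their poses are not given: they have to be found in the camera images.
- valve: the dosing valve, fixed: grey foot plate 210 x 170 mm, top 20 mm above the table, from 127 mm in front of the dial's axis to 83 mm behind, with a round drum. Origin on the table, under the dial's axis; x from the lock plate to the drum (away from the robot within 0.35 rad), z up. The bottle filler's tall column stands 0.67 m ahead, 0.2 m left of the robot, its arm and hoses to the left: keep in front of it.
- dial (a joint): turn of the dial on the valve, rad, positive anticlockwise from above, no end stop within reach. At value d the index mark lies at the angle d from the valve's x axis and the pin opposite, at d + pi. The dial turns freely both ways with light friction (about 0.05 N m, 1.5 N at the pin) and stays where it is left.
- index_mark (a point): outer end of the dial's index mark, a black line 4 mm wide that runs from 20 mm to 53 mm from the axis on the flat steel dial (diameter 106 mm, top 50 mm above the table); this point is at the dial's rim, 53 mm from the axis.
- dial_pin (a point): top centre of the dial's upright black push pin: 14 mm in diameter, 34 mm tall above the dial (top 84 mm above the table; a collar 18 mm wide on its lowest 3 mm), 38 mm from the axis on the side opposite the index mark. The dial only sits on its spindle: pulled up, it lifts off. A 2 mm high hub cap of 18 mm diameter is at the dial's centre.
- scale_ring (a joint): turn of the scale ring on the valve, rad, positive anticlockwise from above; at value r the long line lies at the angle r from the valve's x axis. The ring is very stiff and is to be left alone.
- long_line (a point): inner end of the long line of the scale ring, 53 mm from the axis, at the dial's rim. The ring is the aluminium disc of 160 mm diameter round and under the dial, its top 46 mm above the table; its 23 other lines, 15 degrees apart, are thin and 7 mm long, this one is 4 mm wide and 24 mm long, out to the ring's edge. When the dial is set, the index mark's outer end and this point coincide.
- lock_slide (a joint): travel of the lock slide along the valve's x axis towards the drum, m: 0 pulled out, 0.016 fully home, the plate against its guide block; takes about 3 N and stays where it is left.
- lock_plate (a point): top edge, in the middle, of the outer face (the one towards the robot) of the lock slide's upright steel push plate: 36 mm wide, 8 mm thick, from 22 to 52 mm above the table. Pushed along the valve's x axis.
- coupling: a brass quick coupling, 27 x 51 x 27 mm, lying loose behind the valve; origin under its centre. Not to be moved.
- coil: a black solenoid coil with a white top, 30 x 36 x 46 mm, standing loose behind the valve; origin under its centre. Not to be moved.
- tape_roll: a white roll of thread tape, 54 mm in diameter, 15 mm high, lying loose beside the front of the valve on the robot's right; origin under its centre. Not to be moved.

How it is judged:
On the way, in this order (a step that is already met when the one before it is completed fails the run):
1. the dial is set, its index mark at the long line, with the lock slide still out (distance between index_mark and long_line below 0.005 m and value of joint lock_slide below 0.008 m), for 0.3 s.
2. the lock slide is pushed home (value of joint lock_slide above 0.0135 m), for 0.2 s.
At the end, for the whole second after the job is handed in: The outer end of the index mark is within 5 mm of the inner end of the long line, the lock slide is home (at least 13.5 of its 16 mm), the dial sits down on its ring, the scale ring has not turned by more than 4 mm and the bystanders are within 15 mm of where they stood (distance between index_mark and long_line below 0.005 m and value of joint lock_slide above 0.0135 m and distance of long_line from where it was at the start of the episode below 0.004 m and height (world z) of index_mark below 0.053 m and distance of each of coupling, coil, tape_roll from where it was at the start of the episode below 0.015 m); the robot touches nothing.
It fails at once if the dial is lifted (height (world z) of index_mark above 0.058 m).
It fails at once if the dial is squeezed or pressed hard (over 30 N) (contact force between the fingers and dial above 30 N).
It fails at once if the scale ring is turned (distance of long_line from where it was at the start of the episode above 0.004 m).
It fails at once if the coupling, the coil or the tape roll is moved or lifted (distance of any of coupling, coil, tape_roll from where it was at the start of the episode above 0.015 m).
It also fails if it takes over 61 s, if anything falls off the work surface, if the arm or the gripper's body presses on something with over 40 N, if the wrist force passes 120 N, or if a joint passes its speed limit or range.

## Robot

A 7-joint arm with a two-finger parallel gripper is mounted at the origin on a cart in front of the work surface, level with it; the furniture and walls round the work are solid. World frame = base frame: x ahead of the robot, y to its left, z up, the work surface at z = 0. Lengths are in m, angles in rad, forces in N, time in s.
With the tool pointing down it reaches from about 0.4 to 0.875 m from the base axis. Payload 19.3 kg.
Tool frame: the origin (TCP) lies midway between the tips of the shut fingers; the grasp point (between the pads) lies 19 mm behind it (env.tcp_to_grasp is the distance from the TCP to the grasp point, in m); y points along the fingers, z is the direction in which the jaws open and shut, and the axes are right-handed (so a half turn about y gives the same grasp; the last joint's range is limited). The gripper opens to 85 mm and grips with 20 to 120 N. Pads are 22 mm wide; open, the fingers measure 114 mm over their backs; the gripper's body (76 mm by 85 mm) begins 54 mm behind the grasp point. The pads swing forward as they close: fully open they stand 13 mm farther back than shut.
Start: joints at [-0.07, 0.521, -0.036, 1.599, 0.021, 1.021, -0.113], TCP at [0.625, -0, 0.21] pointing down, gripper open.
Joint ranges: [-2.91, 2.91], [-0.3, 2.13], [-1.5, 1.42], [0.17, 2.43], [-1.26, 4.41], [0.16, 1.93], [-2.52, 2.52]. Speed limits (rad/s): [1.89, 1.89, 2.39, 2.39, 3.01, 3.01, 3.01].

## Interface

Orientations are given as a 3x3 rotation matrix whose columns are the frame's x, y, z axes.
In Python, from workcell import env gives the robot as it stands. The module is installed in compiled form; this text tells all that it offers.
- The arm moves only by the shell command python3 -m pendant 'ROWS' [OPENING]. ROWS is JSON, a list that holds one entry, the list of rows, each a list of 6 numbers: the shift along the tool's x, y, z in units of 30 mm (1.0 is 30 mm), then the turn, a rotation vector about the tool's x, y, z in units of 5 degrees (1.0 is 5 degrees). In form: [[[dx, dy, dz, wx, wy, wz], ...]]. A call has 1 to 8 rows; each row is the pose to reach, as a shift and turn from the pose commanded when the call began, along the tool's axes at that moment; what a row does not reach only later rows make up. A row lasts 1/12 s, in which the tool goes at most 41.7 mm and 7.16 degrees, less where a joint would pass 70% of its speed; a pose out of reach is approached as far as the arm can. A call with a gripper value outside its range is refused whole. OPENING is the finger opening in mm, from 0 to 85.4, set as the call begins (- or left out, the last holds). The fingers move at their own pace and stop on an object; the grip force is fixed at half the most. Time passes only in rows, so rows that repeat a pose let the fingers close. It gives the time, the measured TCP pose, the force and the opening at its end, in the units of the state.
- env.read_state(): the state, without advancing time (a new reading comes with each control period).
- env.get_image(name): name is "scene" or "side" or "wrist"; returns (picture, depth): 480x640x3 uint8, blue, green, red; 480x640 float32, m along the optical axis (not along the pixel's ray), 0 where there is no reading.
- env.camera_model(name): a dict with "K" (3x3 intrinsics, pixels), "extrinsics" (4x4, takes a point from world to camera coordinates). Camera axes: x right, y up, looking along -z (the intrinsics and any distortion apply to the point x, -y, -z); pixel columns grow to the right and rows downward; lengths in m; the calibration is good to about 2 mm. A picture is of the moment at which its call begins: read the wrist's pose just before it. camera_model takes no time and is no camera call; for the wrist camera it gives the pose at the moment of the call.
- env.hand_in(): hands the job in, once; it reports no verdict.
Trained networks look in the newest picture that a camera, given by its name, has taken for a name from the list of things; names that differ only in an ending like _2 or _b are one class to them, and where a whole thing is asked for, a point or a joint stands for the part that bears it (a point fixed in the world has none). Each returns a list of dicts, best first, with "confidence" (0 to 1); they miss things now and then, are a little off and sometimes report something else, mostly with a low value. They report only what shows in the picture. A call takes as long as a camera call.
- env.regions_of(camera, label): "pixels" (480x640 bool, what is visible of it) and "xy" ([column, row] in pixels, amid what is visible of it).
The state is a dict: "time_s": time; "joint_pos": joint angles; "dq": joint speeds; "tau": joint torques, N m; "tool_pos": TCP position; "eef_rot": TCP orientation; "force": force on the tool from outside, world axes, zero at the start; "ft_torque": the same for the moment, N m; "gripper_width": finger opening in m.
Only numpy, scipy, OpenCV 4.12 (cv2) and the standard library are available. Lean on these libraries where they do the work, as an engineer would, in place of code of your own. Each camera call takes 0.05 s, during which the arm holds its last target. There are 200 camera calls.

## Working session

There is one attempt and no reset: what is moved stays moved. The work goes in short steps, Python scripts to look and compute and a shell command to move; the robot and the scene stay as the last step left them, time stands still between calls to the robot, and variables do not carry over. Pictures are saved under pics/ and viewed, about 8 in all and at most 12, crops included, and the job is handed in when it is done.

```bash
mkdir -p pics; cat > h.py <<'E'
import numpy as np, cv2
from workcell import env
def cam(n):
    m=env.camera_model(n); return np.array(m["K"]),np.array(m["extrinsics"])
def ray_z(n,uv,z,ke=None):
    K,E=ke or cam(n); E=np.array(E)
    d=np.linalg.inv(K)@np.array([uv[0],uv[1],1.]); d=np.array([d[0],-d[1],-d[2]])
    R,t=E[:3,:3],E[:3,3]; o=-R.T@t; w=R.T@d
    return o+w*(z-o[2])/w[2]
def proj(n,p,ke=None):
    K,E=ke or cam(n); c=E[:3,:3]@p+E[:3,3]; q=K@np.array([c[0],-c[1],-c[2]]); return q[:2]/q[2]
E
python3 - <<'E'
from h import *
s=env.read_state(); print(s["time_s"],s["tool_pos"],s["eef_rot"],s["gripper_width"])
ims=[]
for n in ["scene","wrist","side"]:
    im,d=env.get_image(n); cv2.imwrite(f"pics/{n}0.png",im)
    K,E=cam(n); print(n,K[0,0],(-E[:3,:3].T@E[:3,3]).round(3))
    if n=="side":continue
    for l in ["dial","dial_pin","index_mark","long_line","scale_ring","lock_plate","tape_roll"]:
        for r in env.regions_of(n,l)[:1]: print(l,round(r["confidence"],2),np.round(r["xy"]),r["pixels"].sum())
E
```

```text
0.0 [ 6.24627623e-01 -3.87810429e-06  2.09017171e-01] [[ 5.24005420e-05 -1.16803159e-03  9.99999316e-01]
 [-9.99999996e-01 -7.44445944e-05  5.23136239e-05]
 [ 7.43834396e-05 -9.99999315e-01 -1.16803548e-03]] 0.08513126575427203
scene 547.9946518568809 [0.051 0.36  0.49 ]
dial 0.7 [306. 289.] 2303
dial_pin 0.68 [304. 288.] 2346
index_mark 0.84 [305. 291.] 2342
long_line 0.72 [302. 310.] 3008
scale_ring 0.97 [308. 308.] 2971
lock_plate 0.56 [345. 331.] 497
tape_roll 0.97 [404. 316.] 801
wrist 411.26920456328634 [0.625 0.087 0.372]
dial 0.8 [304. 251.] 11674
dial_pin 0.96 [303. 253.] 11594
index_mark 0.92 [300. 252.] 11709
long_line 0.57 [309. 193.] 14472
scale_ring 0.91 [308. 193.] 14847
lock_plate 0.83 [181. 232.] 1176
tape_roll 0.88 [220. 338.] 1633
side 495.05013113877976 [ 0.828 -0.457  0.805]
```

View pics/scene0.png

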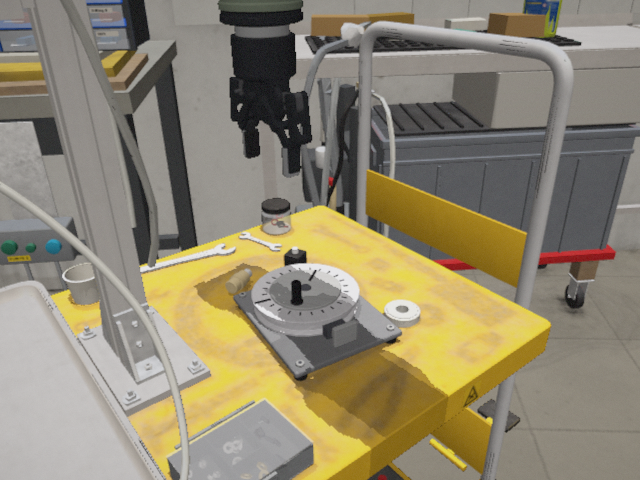

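View pics/wrist0.png

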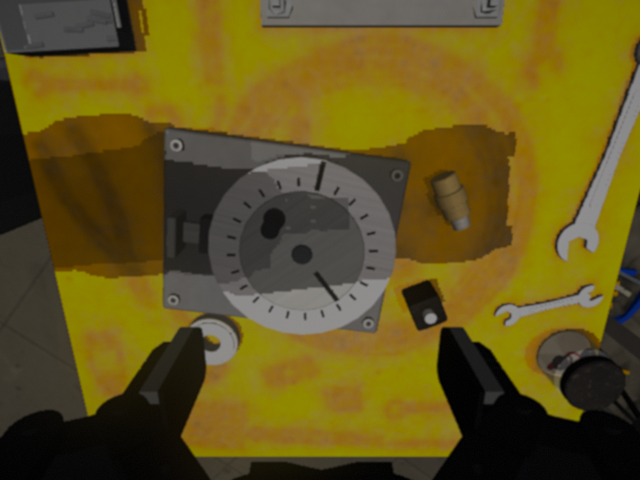

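The wrist view shows the dial hub at about (302,254), the pin leaning to about (273,222), and the mark running (315,272)–(337,300). The long line runs (318,189)–(323,163), the lock plate is at about (181,232), and the tape roll is at (215,340). Next I refine these to world positions.

```bash
python3 - <<'E'
from h import *
P=lambda uv,z:ray_z("wrist",uv,z).round(4)
h=P((302,254),.052); m=P((337,300),.05); l0=P((318,189),.046); l1=P((323,163),.046)
print("hub",h,"mark",m,"line",l0,l1,"pinbase",P((268,232),.053),"pintop",P((274,217),.084))
print("tape",P((215,340),.015),"plate",P((181,232),.052))
for c in [(165,129),(410,160),(377,332),(163,307)]: print(P(c,.02))
# circle fit of dial+ring from mask
for l in ["scale_ring","dial","lock_plate","coupling","coil","tape_roll"]:
    pass
a=lambda p:np.degrees(np.arctan2(*(p-h)[[1,0]]))
print("ang mark",a(m),"l0",a(l0),"l1",a(l1),np.linalg.norm((m-h)[:2]),np.linalg.norm((l0-h)[:2]))
im=cv2.imread("pics/wrist0.png")[130:350,150:420]
cv2.imwrite("pics/w0c.png",cv2.resize(cv2.convertScaleAbs(im,alpha=1.6),None,fx=2.9,fy=2.7,interpolation=cv2.INTER_CUBIC))
E
```

```text
hub [ 0.6092 -0.0325  0.052 ] mark [ 0.6388 -0.076   0.05  ] line [0.6225 0.0208 0.046 ] [0.6265 0.0414 0.046 ] pinbase [ 0.5819 -0.0131  0.053 ] pintop [0.5909 0.008  0.084 ]
tape [ 0.519 -0.138  0.015] plate [ 0.5108 -0.0134  0.052 ]
[0.4962 0.0656 0.02  ]
[0.7002 0.0403 0.02  ]
[ 0.6797 -0.1259  0.02  ]
[ 0.4738 -0.0985  0.02  ]
ang mark -55.76628825618826 l0 75.98905268032523 l1 76.82431873632723 0.05261568207293339 0.05493432442471649
```

View pics/w0c.png

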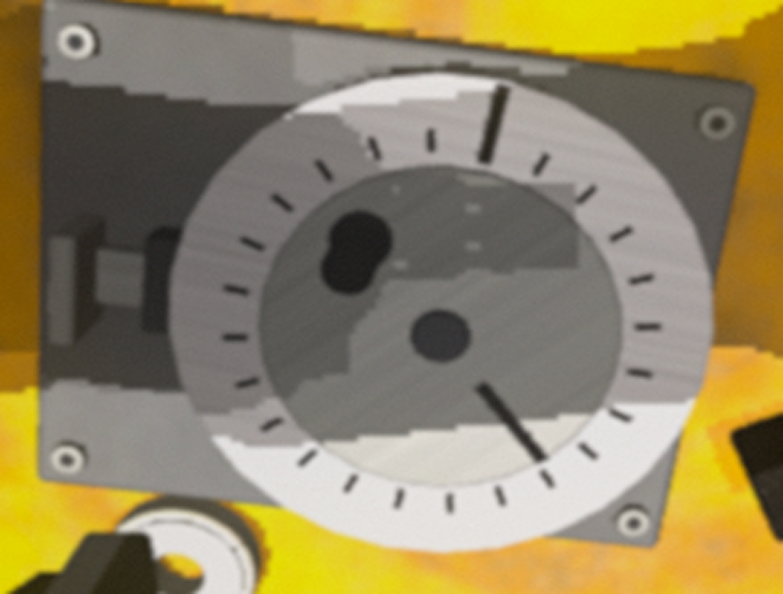

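```bash
python3 - <<'E'
from h import *
print("plate edge",ray_z("wrist",(167,237),.052))
for z in (.053,.084): print(proj("wrist",np.array([.5878,-.0011,z])))
for a in range(3,33,3):
    c,s=np.cos(np.radians(a)),np.sin(np.radians(a))
    print(a,"dx %.3f dz %.3f wy %.2f"%((38*s+18*(1-c))/30,(38*(1-c)-18*s)/30,-a/5))
E
python3 -m pendant '[[[-0.07,0,-0.05,0,1.4,0],[-0.14,0,-0.1,0,2.8,0],[-0.21,0,-0.15,0,4.2,0],[-0.28,0,-0.2,0,5.6,0],[-0.35,0,-0.25,0,7,0],[-0.42,0,-0.3,0,8.4,0],[-0.48,0,-0.35,0,9.8,0],[-0.53,0,-0.4,0,11.2,0]]]' 0
```

```text
plate edge [ 0.49890625 -0.01767775  0.052     ]
[274.74623874 217.72199943]
[270.25257813 228.96564417]
3 dx 0.067 dz -0.030 wy -0.60
6 dx 0.136 dz -0.056 wy -1.20
9 dx 0.206 dz -0.078 wy -1.80
12 dx 0.276 dz -0.097 wy -2.40
15 dx 0.348 dz -0.112 wy -3.00
18 dx 0.421 dz -0.123 wy -3.60
21 dx 0.494 dz -0.131 wy -4.20
24 dx 0.567 dz -0.135 wy -4.80
27 dx 0.640 dz -0.134 wy -5.40
30 dx 0.714 dz -0.130 wy -6.00
time_s: 1.52
tool_pos: [0.6129, 0.0161, 0.2096]
eef_rot: [[-0.832, 0.0, 0.554], [-0.554, 0.0, -0.832], [-0.0, -1.0, -0.0]]
force: [-0.9, -0.1, -0.5]
gripper_width: 0.0002
```

The predicted pin base and top match the two blobs in the picture to within about a pixel. Next: descend behind the pin.

```bash
python3 -m pendant '[[[0,0.8,0,0,0,0],[0,1.6,0,0,0,0],[0,2.4,0,0,0,0],[0,3.2,0,0,0,0],[0,4,0,0,0,0],[0,4.5,0,0,0,0],[0,4.88,0,0,0,0],[0,4.88,0,0,0,0]]]'
python3 - <<'E'
from h import *
im,_=env.get_image("wrist"); cv2.imwrite("pics/w1.png",im); im,_=env.get_image("side"); cv2.imwrite("pics/s1.png",im)
E
```

```text
time_s: 2.18
tool_pos: [0.6119, 0.0158, 0.0612]
eef_rot: [[-0.829, -0.003, 0.559], [-0.559, -0.0, -0.829], [0.003, -1.0, -0.001]]
force: [-0.2, -0.5, -1.0]
gripper_width: -0.0
```

View pics/w1.png

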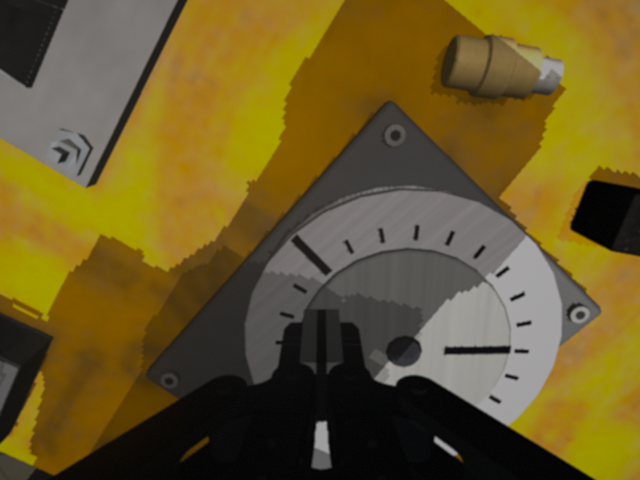

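The shut fingers are down behind the pin and clear of it. The mark (445–512,350) and the long line (295–328,238–272) are both visible. I'll close the gap, then start the arc.

```bash
python3 -m pendant '[[[0.1,0,0,0,0,0],[0.2,0,0,0,0,0],[0.3,0,0,0,0,0],[0.4,0,0,0,0,0]]]' && python3 -m pendant '[[[0.067,0,-0.03,0,-0.6,0],[0.136,0,-0.056,0,-1.2,0],[0.206,0,-0.078,0,-1.8,0],[0.276,0,-0.097,0,-2.4,0],[0.348,0,-0.112,0,-3,0],[0.421,0,-0.123,0,-3.6,0],[0.494,0,-0.131,0,-4.2,0],[0.567,0,-0.135,0,-4.8,0]]]'
python3 - <<'E'
from h import *
im,_=env.get_image("wrist"); cv2.imwrite("pics/w2.png",im)
E
```

```text
time_s: 2.62
tool_pos: [0.603, 0.0089, 0.0638]
eef_rot: [[-0.829, 0.001, 0.559], [-0.559, 0.0, -0.829], [-0.001, -1.0, 0.0]]
force: [-0.2, 1.0, -0.2]
gripper_width: 0.0003
time_s: 3.28
tool_pos: [0.5865, 0.0028, 0.0635]
eef_rot: [[-0.528, 0.0, 0.849], [-0.849, -0.0, -0.528], [-0.0, -1.0, 0.0]]
force: [0.1, 0.9, -1.1]
gripper_width: -0.0001
```

View pics/w2.png

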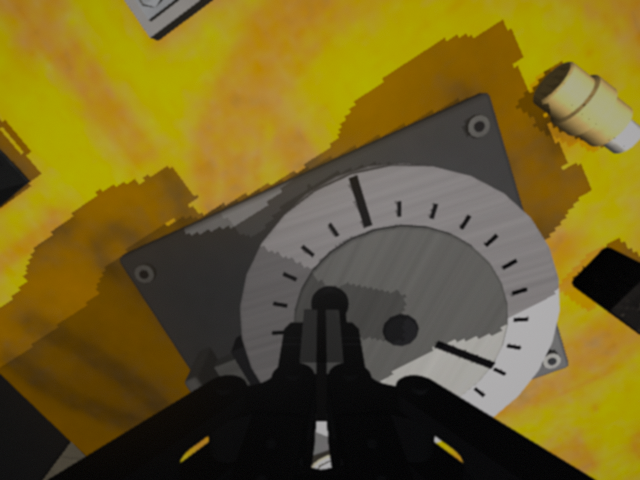

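```bash
cat >> h.py <<'E'
def ang(hub,mark,l0,l1,zs=(.052,.05,.046)):
    h=ray_z("wrist",hub,zs[0]); m=ray_z("wrist",mark,zs[1]); a=ray_z("wrist",l0,zs[2]); b=ray_z("wrist",l1,zs[2])
    f=lambda p:np.degrees(np.arctan2(*(p-h)[[1,0]]))
    print("hub",h.round(4),"mark",f(m),"line",f(a),f(b),"dist mm",1000*np.linalg.norm((m-a)[:2])); return h,f(m),f(b)
E
python3 - <<'E'
from h import *
h,m,l=ang((400,330),(493,366),(368,226),(353,178))
C=env.read_state()["tool_pos"]; R=env.read_state()["eef_rot"]
H=np.array([.6092,-.0325])
for hh in (H,h[:2]):
    pin=hh-.038*np.array([np.cos(np.radians(m)),np.sin(np.radians(m))]); d=pin-C[:2]
    print("pin",pin,"ahead mm",1e3*d@R[:2,0],"tool z mm",1e3*d@R[:2,2])
E
```

```text
hub [ 0.6085 -0.0321  0.052 ] mark -55.90133662481913 line 76.62734228313698 76.7382965970482 dist mm 97.60958164995897
pin [ 0.58789645 -0.00103321] ahead mm 2.071916173204592 tool z mm 3.257305364574175
pin [ 0.58723775 -0.00062648] ahead mm 2.0712406888983415 tool z mm 2.4831526966873856
```

```bash
python3 - <<'E'
from h import *
s=env.read_state(); C=s["tool_pos"]; R=s["eef_rot"]; print(s["time_s"],C,s["force"])
print("tcp px",proj("wrist",C),"tip front",proj("wrist",C+R[:,0]*.011),"back",proj("wrist",C-R[:,0]*.011))
for z in (.053,.084): print("pin px",z,proj("wrist",np.array([.5878,-.0011,z])))
im,d=env.get_image("wrist")
print(d[285:345:6,300:345:5].round(3))
K,E=cam("wrist"); 
for p in (np.array([.5878,-.0011,.084]),np.array([.5878,-.0011,.05]),C): print(-(E[:3,:3]@p+E[:3,3])[2])
im,_=env.get_image("scene"); uv=proj("scene",np.array([.6,-.03,.1])).astype(int)
c=im[uv[1]-90:uv[1]+90,uv[0]-110:uv[0]+110]; cv2.imwrite("pics/sc2.png",cv2.resize(c,None,fx=3.2,fy=3.2))
E
```

```text
3.3333 [0.58621045 0.00243958 0.0635443 ] [-0.3750098  -0.60399495  0.5227853 ]
tcp px [323.27999814 308.62420912] tip front [323.24008147 330.43623959] back [323.32153231 285.92830949]
pin px 0.053 [330.00310355 302.10160148]
pin px 0.084 [331.65599797 337.97313421]
[[0.198 0.196 0.195 0.194 0.194 0.194 0.196 0.196 0.194]
 [0.2   0.197 0.196 0.196 0.194 0.194 0.194 0.192 0.192]
 [0.197 0.197 0.197 0.193 0.191 0.189 0.187 0.188 0.19 ]
 [0.198 0.198 0.198 0.195 0.184 0.183 0.181 0.181 0.184]
 [0.199 0.199 0.197 0.196 0.179 0.177 0.177 0.177 0.18 ]
 [0.2   0.151 0.151 0.151 0.152 0.15  0.152 0.152 0.174]
 [0.201 0.147 0.147 0.148 0.148 0.146 0.148 0.148 0.169]
 [0.15  0.145 0.144 0.142 0.144 0.142 0.144 0.142 0.143]
 [0.147 0.139 0.141 0.14  0.138 0.139 0.138 0.14  0.14 ]
 [0.143 0.136 0.136 0.136 0.135 0.136 0.    0.136 0.135]]
0.16325860892872943
0.19537752608534484
0.18187241268626891
```

View pics/sc2.png

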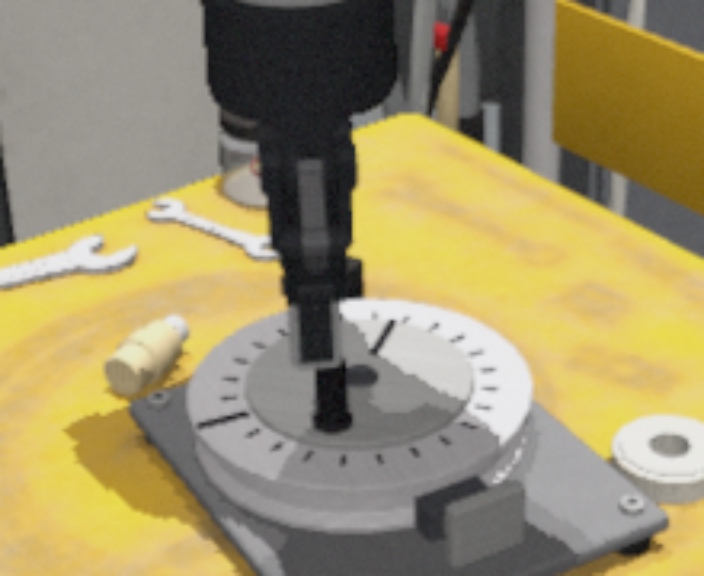

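The fingertip sits above the pin rather than beside it: the depth on the tip is about 0.15 m, against 0.18 m predicted for the TCP. I'll measure the real tip offset.

```bash
python3 - <<'E'
from h import *
s=env.read_state(); C=np.array(s["tool_pos"]); R=np.array(s["eef_rot"]); print("grasp",env.tcp_to_grasp,s["gripper_width"])
im,d=env.get_image("wrist"); K,E=cam("wrist"); Ki=np.linalg.inv(K)
def P(u,v):
    q=Ki@np.array([u,v,1.])*d[v,u]; return E[:3,:3].T@(np.array([q[0],-q[1],-q[2]])-E[:3,3])
for u,v in [(312,312),(332,312),(312,316),(332,316),(320,330),(320,350),(290,345),(350,345),(325,303),(325,309),(400,330),(450,300),(200,250)]:
    p=P(u,v); print((u,v),p.round(4),"tool",(R.T@(p-C)*1e3).round(1))
E
```

```text
grasp 0.0187 -0.00017423205251617462
(312, 312) [0.5897 0.0157 0.0895] tool [-12.6 -26.   -4.4]
(332, 312) [0.596  0.0118 0.0896] tool [-12.6 -26.1   3.1]
(312, 316) [0.5898 0.0159 0.0929] tool [-12.8 -29.4  -4.3]
(332, 316) [0.596  0.0119 0.0928] tool [-12.7 -29.3   3. ]
(320, 330) [0.592  0.0138 0.1018] tool [-12.3 -38.2  -1.4]
(320, 350) [0.5921 0.014  0.1141] tool [-12.4 -50.6  -1.3]
(290, 345) [0.5808 0.0154 0.1037] tool [ -7.6 -40.2 -11.7]
(350, 345) [0.5985 0.0049 0.1045] tool [ -8.1 -41.    8.9]
(325, 303) [0.5884 0.0042 0.0619] tool [-2.1  1.6  0.8]
(325, 309) [0.588  0.0035 0.0661] tool [-1.4 -2.6  0.7]
(400, 330) [ 0.6085 -0.0331  0.0499] tool [18.7 13.6 37.6]
(450, 300) [ 0.6365 -0.0326  0.0479] tool [ 3.5 15.6 61. ]
(200, 250) [0.5368 0.0475 0.018 ] tool [-11.4  45.5 -66. ]
```

```bash
python3 -m pendant '[[[0,-0.2,0,0,0,0],[-0.2,-0.2,0.1,0,1.2,0],[-0.4,-0.2,0.25,0,2.4,0],[-0.65,-0.2,0.4,0,3.6,0],[-0.84,-0.2,0.51,0,4.8,0],[-0.84,-0.2,0.51,0,4.8,0]]]' && python3 -m pendant '[[[0,0.3,0,0,0,0],[0,0.6,0,0,0,0],[0,0.9,0,0,0,0],[0,0.9,0,0,0,0]]]'
python3 - <<'E'
from h import *
s=env.read_state(); C=np.array(s["tool_pos"]); R=np.array(s["eef_rot"])
im,d=env.get_image("wrist"); cv2.imwrite("pics/w3.png",im); K,E=cam("wrist"); Ki=np.linalg.inv(K)
def P(u,v):
    q=Ki@np.array([u,v,1.])*d[v,u]; return E[:3,:3].T@(np.array([q[0],-q[1],-q[2]])-E[:3,3])
for v in range(300,322,3): p=P(312,v); print(v,p.round(4),"tool",(R.T@(p-C)*1e3).round(1))
im,_=env.get_image("scene"); uv=proj("scene",np.array([.6,-.03,.1])).astype(int)
c=im[uv[1]-90:uv[1]+90,uv[0]-110:uv[0]+110]; cv2.imwrite("pics/sc3.png",cv2.resize(c,None,fx=3.2,fy=3.2))
E
```

```text
time_s: 3.98
tool_pos: [0.614, 0.0175, 0.0696]
eef_rot: [[-0.832, 0.001, 0.555], [-0.555, 0.0, -0.832], [-0.001, -1.0, 0.0]]
force: [0.4, 0.1, 1.2]
gripper_width: 0.0003
time_s: 4.32
tool_pos: [0.6115, 0.0159, 0.0399]
eef_rot: [[-0.828, -0.003, 0.56], [-0.56, -0.0, -0.828], [0.003, -1.0, -0.002]]
force: [-0.2, 0.9, -0.4]
gripper_width: -0.0002
300 [0.614  0.0238 0.0455] tool [-6.4 -5.5 -5.1]
303 [0.6127 0.0229 0.0451] tool [-4.8 -5.2 -5.1]
306 [0.6117 0.0222 0.0456] tool [-3.6 -5.6 -5.1]
309 [0.6105 0.0214 0.0457] tool [-2.3 -5.8 -5.1]
312 [0.6189 0.0264 0.0663] tool [-11.9 -26.3  -4.6]
315 [0.6191 0.0265 0.0689] tool [-12.1 -29.   -4.6]
318 [0.6188 0.0263 0.0705] tool [-11.7 -30.6  -4.5]
321 [0.6195 0.0267 0.0741] tool [-12.6 -34.2  -4.5]
```

View pics/sc3.png

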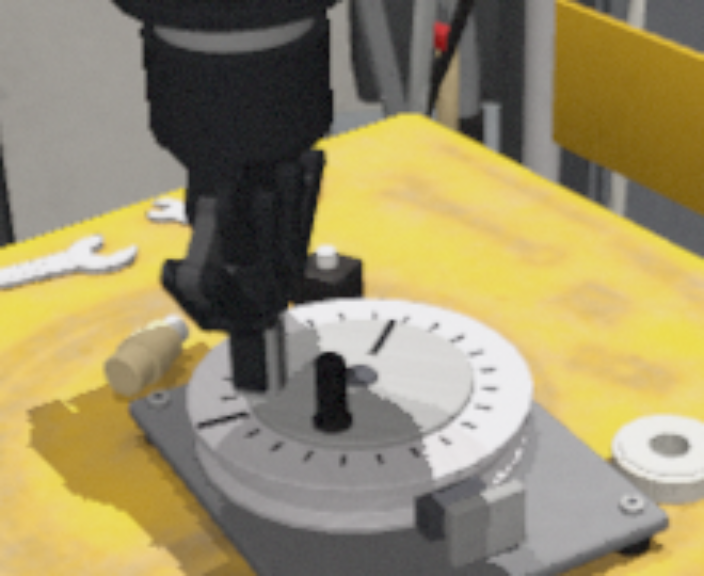

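The fingers now stand beside the pin (pin at crop (330,390), fingertip at (257,385)), with the real tip at about z = 0.063, roughly 24 mm above the reported TCP. I'll advance and push.

```bash
python3 -m pendant '[[[0.1,0,0,0,0,0],[0.2,0,0,0,0,0],[0.3,0,0,0,0,0],[0.4,0,0,0,0,0]]]' && python3 -m pendant '[[[0.067,0,-0.03,0,-0.6,0],[0.136,0,-0.056,0,-1.2,0],[0.206,0,-0.078,0,-1.8,0],[0.276,0,-0.097,0,-2.4,0],[0.348,0,-0.112,0,-3,0],[0.421,0,-0.123,0,-3.6,0],[0.494,0,-0.131,0,-4.2,0],[0.567,0,-0.135,0,-4.8,0]]]'
python3 - <<'E'
from h import *
im,_=env.get_image("wrist"); cv2.imwrite("pics/w4.png",im)
E
```

```text
time_s: 4.75
tool_pos: [0.6029, 0.0092, 0.0425]
eef_rot: [[-0.829, 0.0, 0.559], [-0.559, -0.0, -0.829], [-0.0, -1.0, 0.0]]
force: [0.5, -0.2, -0.5]
gripper_width: 0.0002
time_s: 5.42
tool_pos: [0.5865, 0.0038, 0.0425]
eef_rot: [[-0.527, 0.0, 0.85], [-0.85, 0.001, -0.527], [-0.001, -1.0, -0.0]]
force: [-0.8, 2.6, -0.0]
gripper_width: 0.0004
```

View pics/w4.png

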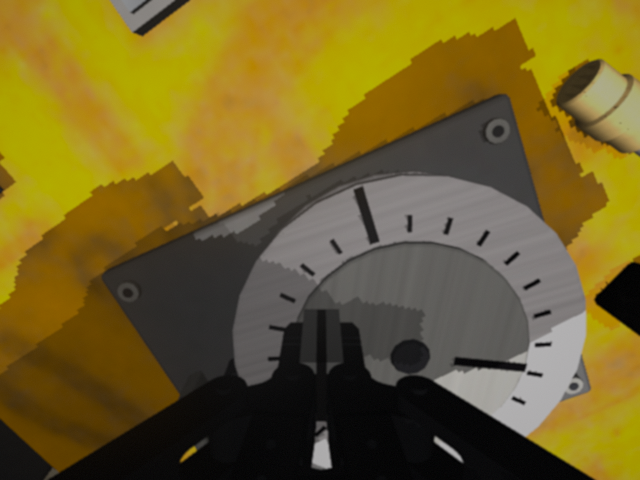

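```bash
python3 - <<'E'
from h import *
ang((409,355),(527,368),(374,243),(360,188))
E
for i in 1; do python3 -m pendant '[[[0.067,0,-0.03,0,-0.6,0],[0.136,0,-0.056,0,-1.2,0],[0.206,0,-0.078,0,-1.8,0],[0.276,0,-0.097,0,-2.4,0],[0.348,0,-0.112,0,-3,0],[0.421,0,-0.123,0,-3.6,0],[0.494,0,-0.131,0,-4.2,0],[0.567,0,-0.135,0,-4.8,0]]]'; done
python3 -m pendant '[[[0.067,0,-0.03,0,-0.6,0],[0.136,0,-0.056,0,-1.2,0],[0.206,0,-0.078,0,-1.8,0],[0.276,0,-0.097,0,-2.4,0],[0.348,0,-0.112,0,-3,0],[0.421,0,-0.123,0,-3.6,0],[0.494,0,-0.131,0,-4.2,0],[0.567,0,-0.135,0,-4.8,0]]]'
python3 - <<'E'
from h import *
im,_=env.get_image("wrist"); cv2.imwrite("pics/w5.png",im)
E
```

```text
hub [ 0.6087 -0.031   0.052 ] mark -40.2477850236278 line 76.91810337684518 76.06516241064539 dist mm 90.56524742451683
time_s: 6.13
tool_pos: [0.5739, -0.0087, 0.0423]
eef_rot: [[-0.138, -0.0, 0.99], [-0.99, 0.0, -0.138], [-0.0, -1.0, -0.0]]
force: [-1.2, 1.8, -0.9]
gripper_width: 0.0001
time_s: 6.8
tool_pos: [0.5673, -0.0252, 0.0422]
eef_rot: [[0.277, -0.001, 0.961], [-0.961, 0.0, 0.277], [-0.0, -1.0, -0.001]]
force: [-3.3, 0.9, 0.4]
gripper_width: 0.0002
```

View pics/w5.png

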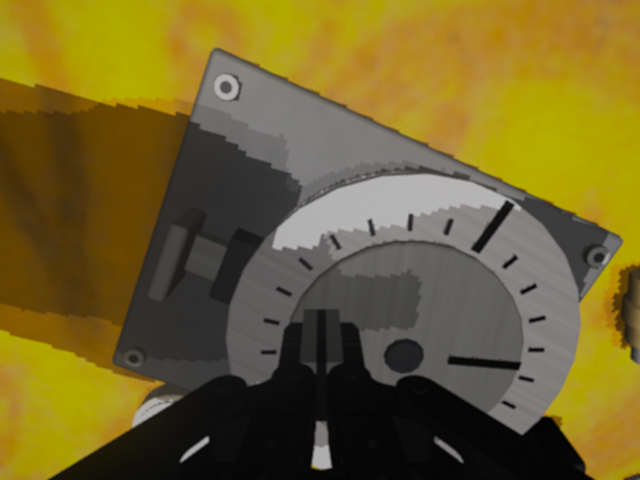

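```bash
cat >> h.py <<'E'
def polar(H=(.6088,-.0322),name=None):
    im,_=env.get_image("wrist"); ke=cam("wrist"); g=cv2.cvtColor(im,cv2.COLOR_BGR2GRAY).astype(np.float32)
    if name: cv2.imwrite(name,im)
    A=np.arange(0,360,.5)
    out={}
    for k,z,rs in (("mark",.05,np.arange(.026,.051,.002)),("line",.046,np.arange(.062,.077,.002))):
        M=np.array([[g[int(v),int(u)] if 0<=u<639 and 0<=v<479 else np.nan for r in rs for u,v in [proj("wrist",np.array([H[0]+r*np.cos(a),H[1]+r*np.sin(a),z]),ke)]] for a in np.radians(A)])
        m=np.nanmax(M,1); n=len(m); base=np.array([np.nanmedian(np.take(m,range(i-16,i+17),mode="wrap")) for i in range(n)])
        w=np.clip(base-m-25,0,None); out[k]=[]
        nb,lab=cv2.connectedComponents((w>0).astype(np.uint8).reshape(-1,1))
        for i in range(1,nb):
            q=(lab[:,0]==i); out[k].append((round(float((A[q]*w[q]).sum()/w[q].sum()),1),int(q.sum()),int(w[q].max())))
    print(out)
E
python3 - <<'E'
from h import *
ang((403,355),(521,366),(475,250),(511,203)); polar()
E
```

```text
hub [ 0.6066 -0.0321  0.052 ] mark 8.741079935656714 line 75.39756082185538 75.40529108330895 dist mm 59.04157550111004
{'mark': [(9.9, 10, 60)], 'line': [(76.7, 7, 109)]}
```

```bash
python3 -m pendant '[[[0.067,0,-0.03,0,-0.6,0],[0.136,0,-0.056,0,-1.2,0],[0.206,0,-0.078,0,-1.8,0],[0.276,0,-0.097,0,-2.4,0],[0.348,0,-0.112,0,-3,0],[0.421,0,-0.123,0,-3.6,0],[0.494,0,-0.131,0,-4.2,0],[0.567,0,-0.135,0,-4.8,0]]]'
python3 - <<'E'
from h import *
polar()
E
```

```text
time_s: 7.57
tool_pos: [0.5682, -0.0427, 0.0422]
eef_rot: [[0.642, -0.001, 0.766], [-0.766, -0.0, 0.642], [-0.0, -1.0, -0.001]]
force: [-3.1, 0.7, 1.1]
gripper_width: -0.0001
{'mark': [(35.1, 11, 61)], 'line': [(77.3, 8, 122)]}
```

The unwrapped-angle detector agrees with my hand-picked angles. 42° remain.

```bash
python3 -m pendant '[[[0.09,0,-0.039,0,-0.8,0],[0.182,0,-0.07,0,-1.6,0],[0.276,0,-0.097,0,-2.4,0],[0.372,0,-0.116,0,-3.2,0],[0.47,0,-0.128,0,-4,0],[0.567,0,-0.135,0,-4.8,0],[0.64,0,-0.134,0,-5.4,0],[0.714,0,-0.13,0,-6,0]]]'
python3 - <<'E'
from h import *
polar()
E
```

```text
time_s: 8.28
tool_pos: [0.5791, -0.0619, 0.0421]
eef_rot: [[0.939, -0.001, 0.343], [-0.343, -0.0, 0.939], [-0.001, -1.0, -0.001]]
force: [-2.4, -0.9, 0.4]
gripper_width: 0.0001
{'mark': [(68.8, 10, 58)], 'line': [(77.2, 8, 100)]}
```

```bash
python3 -m pendant '[[[0.034,0,-0.015,0,-0.3,0],[0.067,0,-0.03,0,-0.6,0],[0.1,0,-0.044,0,-0.9,0],[0.136,0,-0.056,0,-1.2,0],[0.136,0,-0.056,0,-1.2,0]]]'
python3 - <<'E'
from h import *
polar()
E
```

```text
time_s: 8.75
tool_pos: [0.5828, -0.0646, 0.0422]
eef_rot: [[0.971, 0.0, 0.24], [-0.24, -0.0, 0.971], [0.0, -1.0, 0.0]]
force: [-1.9, -0.0, -0.1]
gripper_width: -0.0
{'mark': [(76.8, 12, 100)], 'line': [(76.9, 8, 119)]}
```

The mark is at 76.8° and the line at 76.9°, so the dial is set. I'll back off from the pin, rise, and check with a picture.

```bash
python3 -m pendant '[[[-0.2,0,0,0,0,0],[-0.4,0,0,0,0,0],[-0.6,-0.5,0,0,0,0],[-0.8,-1.2,0,0,0,0],[-1,-2,0,0,0,0],[-1.2,-3,0,0,0,0],[-1.2,-3,0,0,0,0]]]'
python3 - <<'E'
from h import *
polar(name="pics/w6.png")
s=env.read_state(); C=np.array(s["tool_pos"]); R=np.array(s["eef_rot"]); print(C,R.round(3))
for p in [(.49890,-.0177,.052)]: print("plate px",proj("wrist",np.array(p)))
for l in ["lock_plate"]:
    r=env.regions_of("wrist",l)[0]; print(r["confidence"],r["xy"])
E
```

```text
time_s: 9.38
tool_pos: [0.5487, -0.0551, 0.1369]
eef_rot: [[0.97, 0.006, 0.242], [-0.242, -0.001, 0.97], [0.006, -1.0, 0.001]]
force: [1.5, -0.2, 1.0]
gripper_width: -0.0004
{'mark': [(79.9, 6, 17), (359.5, 1, 1)], 'line': [(78.2, 7, 27)]}
[ 0.54846768 -0.05553615  0.13477581] [[ 0.97   0.004  0.242]
 [-0.242 -0.001  0.97 ]
 [ 0.004 -1.     0.   ]]
plate px [360.3228663  152.16207201]
0.69 [357.2, 156.2]
```

View pics/w6.png

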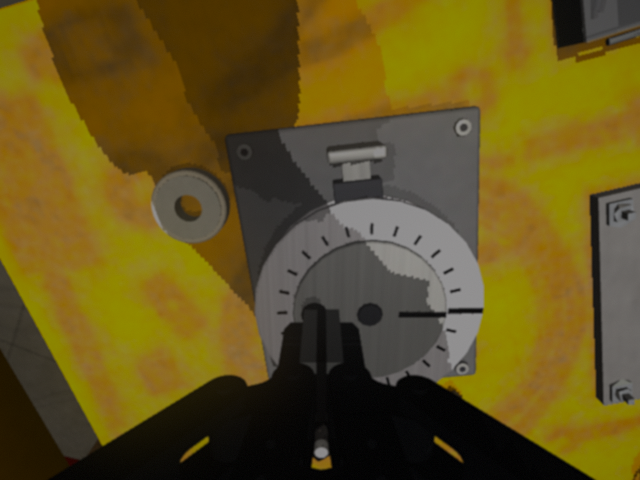

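The mark end (446,315) meets the long line (448,311). The few pixels left are parallax from the 4 mm step and the arm's motion, and I'll re-measure at rest. The lock plate at (357,153) matches my estimate. I'll move in front of it.

```bash
python3 -m pendant '[[[-0.5,0,0.15,0,-0.4,0],[-1,0,0.3,0,-0.8,0],[-1.6,0,0.45,0,-1.3,0],[-2.2,0,0.6,0,-1.3,0],[-2.6,0,0.7,0,-1.3,0],[-2.79,0,0.75,0,-1.3,0],[-2.79,0,0.75,0,-1.3,0],[-2.79,0,0.75,0,-1.3,0]]]'
python3 - <<'E'
from h import *
s=env.read_state(); print(s["tool_pos"],np.array(s["eef_rot"])[:,0]); polar()
im,_=env.get_image("wrist")
r=env.regions_of("wrist","lock_plate"); print([(q["confidence"],q["xy"],q["pixels"].sum()) for q in r])
print(proj("wrist",np.array((.4989,-.0177,.052))))
E
```

```text
time_s: 10.15
tool_pos: [0.4723, -0.0139, 0.1319]
eef_rot: [[0.991, -0.0, 0.131], [-0.131, -0.0, 0.991], [-0.0, -1.0, -0.0]]
force: [0.1, -1.0, -0.3]
gripper_width: 0.0001
[ 0.47231806 -0.01385978  0.13193455] [ 9.91436584e-01 -1.30589021e-01 -8.47880840e-05]
{'mark': [], 'line': []}
[(0.95, [317.4, 281.2], np.int64(1581))]
[317.9663316  285.14990188]h.py:23: RuntimeWarning: All-NaN slice encountered
  m=np.nanmax(M,1); n=len(m); base=np.array([np.nanmedian(np.take(m,range(i-16,i+17),mode="wrap")) for i in range(n)])
```

```bash
python3 -m pendant '[[[0,0.7,0,0,0,0],[0,1.4,0,0,0,0],[0,2.1,0,0,0,0],[0,2.8,0,0,0,0],[0,3.3,0,0,0,0],[0,3.7,0,0,0,0],[0,4,0,0,0,0],[0,4,0,0,0,0]]]' && python3 -m pendant '[[[0.15,0,0,0,0,0],[0.3,0,0,0,0,0],[0.4,0,0,0,0,0],[0.5,0,0,0,0,0],[0.6,0,0,0,0,0],[0.7,0,0,0,0,0],[0.7,0,0,0,0,0]]]'
python3 - <<'E'
from h import *
s=env.read_state(); C=np.array(s["tool_pos"]); R=np.array(s["eef_rot"]); print(C,s["force"])
im,d=env.get_image("wrist"); cv2.imwrite("pics/w7.png",im)
im,_=env.get_image("scene"); cv2.imwrite("pics/sc7.png",cv2.resize(im[220:400,210:430],None,fx=3.2,fy=3.2))
E
```

```text
time_s: 10.97
tool_pos: [0.4715, -0.0137, 0.0107]
eef_rot: [[0.991, -0.002, 0.131], [-0.131, 0.0, 0.991], [-0.002, -1.0, -0.0]]
force: [-1.1, 1.3, -0.3]
gripper_width: -0.0003
time_s: 11.55
tool_pos: [0.4934, -0.0166, 0.0123]
eef_rot: [[0.991, 0.0, 0.131], [-0.131, 0.0, 0.991], [0.0, -1.0, 0.0]]
force: [-0.3, -0.0, -0.9]
gripper_width: 0.0
[ 0.49339229 -0.01660718  0.01232134] [-0.331359   -0.03735895 -0.88561309]
```

View pics/sc7.png

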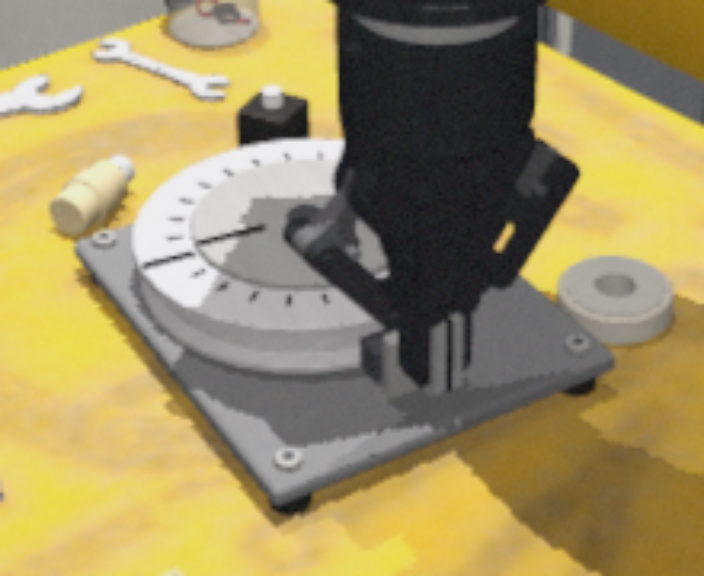

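The mark and long line look collinear in the scene view, and the fingers are just in front of the plate. I'll push gently while watching the force.

```bash
python3 -m pendant '[[[0.06,0,0,0,0,0],[0.12,0,0,0,0,0],[0.18,0,0,0,0,0],[0.24,0,0,0,0,0],[0.3,0,0,0,0,0],[0.36,0,0,0,0,0],[0.36,0,0,0,0,0]]]' && python3 -m pendant '[[[0.03,0,0,0,0,0],[0.06,0,0,0,0,0],[0.09,0,0,0,0,0],[0.12,0,0,0,0,0]]]'; python3 -m pendant '[[[0.03,0,0,0,0,0],[0.06,0,0,0,0,0],[0.06,0,0,0,0,0]]]'
```

```text
time_s: 12.23
tool_pos: [0.501, -0.0177, 0.0118]
eef_rot: [[0.991, -0.005, 0.13], [-0.13, -0.001, 0.991], [-0.005, -1.0, -0.001]]
force: [-18.3, 3.3, 12.7]
gripper_width: -0.0001
time_s: 12.57
tool_pos: [0.5011, -0.0179, 0.0115]
eef_rot: [[0.992, -0.011, 0.13], [-0.13, -0.002, 0.992], [-0.01, -1.0, -0.003]]
force: [-46.1, 9.4, 37.5]
gripper_width: 0.0003
time_s: 12.82
tool_pos: [0.5011, -0.0179, 0.0113]
eef_rot: [[0.992, -0.014, 0.129], [-0.129, -0.002, 0.992], [-0.013, -1.0, -0.004]]
force: [-52.0, 10.6, 40.8]
gripper_width: -0.0
```

It is blocked at x = 0.501 with force back and up, so something other than the plate is in contact. I'm backing off now to look.

```bash
python3 -m pendant '[[[-0.25,0,0,0,0,0],[-0.5,0,0,0,0,0],[-0.9,0,0,0,0,0],[-0.9,0,0,0,0,0]]]'
python3 - <<'E'
from h import *
im,d=env.get_image("wrist"); cv2.imwrite("pics/w8.png",im); K,E=cam("wrist"); Ki=np.linalg.inv(K)
s=env.read_state(); C=np.array(s["tool_pos"]); R=np.array(s["eef_rot"])
def P(u,v):
    q=Ki@np.array([u,v,1.])*d[v,u]; return E[:3,:3].T@(np.array([q[0],-q[1],-q[2]])-E[:3,3])
r=env.regions_of("wrist","lock_plate")[0]; v,u=np.nonzero(r["pixels"]); print(r["confidence"],r["xy"],len(v))
pts=np.array([P(a,b) for a,b in zip(u,v) if d[b,a]>0]); H=np.array([.609,-.0325]); x=np.array([.9914,-.1305])
t=(pts[:,:2]-H)@x; print("along-axis of plate pts",np.percentile(t,[2,10,25,50,75,90,98]).round(4),np.percentile(pts[:,2],[5,50,95]).round(3))
im2,_=env.get_image("scene"); cv2.imwrite("pics/cmp.png",np.vstack([cv2.resize(im[150:400,160:480],(640,300)),cv2.resize(im2[220:400,210:430],(640,300))]))
E
```

```text
time_s: 13.15
tool_pos: [0.4808, -0.0149, 0.0122]
eef_rot: [[0.991, -0.001, 0.13], [-0.13, -0.0, 0.991], [-0.001, -1.0, -0.0]]
force: [0.2, -0.7, 0.2]
gripper_width: 0.0001Traceback (most recent call last):
  File "<stdin>", line 6, in <module>
IndexError: list index out of range
```

```bash
python3 - <<'E'
from h import *
a,_=env.get_image("wrist"); b,_=env.get_image("scene"); c,_=env.get_image("side")
p=proj("side",np.array([.53,-.02,.05])).astype(int); print(p)
x0=max(0,min(p[0]-100,440)); y0=max(0,min(p[1]-75,330))
f=lambda i:cv2.resize(i,(400,300),interpolation=cv2.INTER_CUBIC)
cv2.imwrite("pics/cmp.png",np.vstack([np.hstack([f(a),f(c[y0:y0+150,x0:x0+200])]),np.hstack([f(b[225:385,220:433]),f(b[290:365,300:400])])]))
for n in ("wrist","scene","side"):
    env.get_image(n); print(n,[(round(q["confidence"],2),q["xy"],q["pixels"].sum()) for q in env.regions_of(n,"lock_plate")][:2])
E
```

```text
[298 196]
wrist [(0.53, [322.3, 430.2], np.int64(161))]
scene [(0.76, [329.1, 332.5], np.int64(179))]
side [(0.47, [288.0, 196.8], np.int64(149))]
```

View pics/cmp.png

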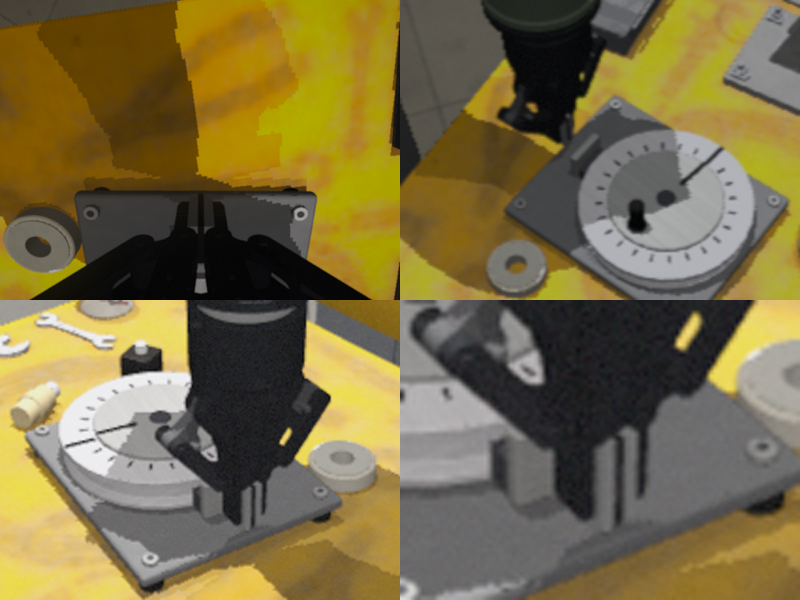

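The side crop shows the plate now close against the ring and guide block. The stop at x = 0.501 would fit a fully home plate if the finger's half-width is about 12.5 mm. I'll rise and measure the plate and the mark from above.

```bash
python3 -m pendant '[[[-0.1,-0.6,0,0,0,0],[-0.1,-1.3,0,0,0,0],[-0.1,-2,0,0,0,0],[-0.1,-2.8,0,0,0,0],[-0.1,-3.6,0,0,0,0],[-0.1,-4.4,0,0,0,0],[-0.1,-5.2,0,0,0,0],[-0.1,-5.2,0,0,0,0]]]'; python3 -m pendant '[[[0,-0.7,0,0,0,0],[0,-1.5,0,0,0,0],[0,-2,0,0,0,0],[0,-2,0,0,0,0],[0,-2,0,0,0,0]]]'
cat >> h.py <<'E'
def plate():
    H=np.array([.6088,-.0322]); x=np.array([.9914,-.1305])
    for n in ("wrist","scene","side"):
        im,d=env.get_image(n); K,E=cam(n); Ki=np.linalg.inv(K)
        for r in env.regions_of(n,"lock_plate")[:1]:
            v,u=np.nonzero(r["pixels"]&(d>0)); q=(Ki@np.stack([u,v,np.ones_like(u)]))*d[v,u]
            w=(E[:3,:3].T@(np.stack([q[0],-q[1],-q[2]])-E[:3,3:4])).T
            k=(w[:,2]>.040)&(w[:,2]<.056); t=(w[k,:2]-H)@x
            print(n,round(r["confidence"],2),k.sum(),"along",np.percentile(t,[3,25,50,75,97]).round(4))
E
python3 - <<'E'
from h import *
print(env.read_state()["tool_pos"]); plate(); polar(name="pics/w9.png")
E
```

```text
time_s: 14.37
tool_pos: [0.4809, -0.0145, 0.1719]
eef_rot: [[0.991, 0.005, 0.131], [-0.131, -0.0, 0.991], [0.005, -1.0, 0.0]]
force: [-0.2, 0.0, -0.4]
gripper_width: -0.0003
time_s: 14.78
tool_pos: [0.4794, -0.0148, 0.2284]
eef_rot: [[0.991, 0.001, 0.131], [-0.131, -0.0, 0.991], [0.001, -1.0, -0.0]]
force: [0.2, -0.2, -0.6]
gripper_width: -0.0
[ 0.47939561 -0.01482031  0.22839951]
wrist 0.59 2876 along [-0.0513 -0.041  -0.0314 -0.0178  0.0107]
scene 0.93 229 along [-0.1005 -0.0993 -0.0985 -0.0967 -0.0922]
side 0.56 108 along [-0.0991 -0.096  -0.0935 -0.092  -0.091 ]
{'mark': [(76.6, 6, 13)], 'line': [(76.8, 7, 51)]}
```

```bash
python3 - <<'E'
from h import *
b,d=env.get_image("scene"); a=cv2.imread("pics/scene0.png")
p0=np.array([.4989,-.0177,.052]); x=np.array([.9914,-.1305,0])
for t in (0,.012,.016): print(t,proj("scene",p0+t*x).round(1))
s=env.get_image("side")[0]; a2=cv2.imread("pics/side0.png")
for n,A,B in (("scene",a,b),("side",a2,s)):
    u,v=proj(n,p0-np.array([0,0,.012])).astype(int); 
    for h in (9,12):
        T=A[v-h:v+h,u-h:u+h]; R=cv2.matchTemplate(B[v-h-25:v+h+25,u-h-25:u+h+25],T,cv2.TM_CCOEFF_NORMED)
        _,m,_,l=cv2.minMaxLoc(R); print(n,h,round(m,2),"shift",l[0]-25,l[1]-25,"expected16",(proj(n,p0+.016*x)-proj(n,p0)).round(1))
f=lambda i,n:cv2.resize(i[int(proj(n,p0)[1])-30:int(proj(n,p0)[1])+30,int(proj(n,p0)[0])-40:int(proj(n,p0)[0])+40],(400,300),interpolation=cv2.INTER_CUBIC)
cv2.imwrite("pics/fin.png",np.vstack([np.hstack([f(a,"scene"),f(b,"scene")]),np.hstack([f(a2,"side"),f(s,"side")])]))
E
```

```text
0 [342.7 324.6]
0.012 [337.9 319.9]
0.016 [336.3 318.4]
scene 9 0.68 shift 20 -5 expected16 [-6.4 -6.1]
scene 12 0.57 shift 20 -5 expected16 [-6.4 -6.1]
side 9 0.83 shift -13 15 expected16 [6.7 4.2]
side 12 0.85 shift -16 18 expected16 [6.7 4.2]
```

```bash
python3 - <<'E'
from h import *
H=np.array([.6088,-.0322]); x=np.array([.9914,-.1305]); y=np.array([.1305,.9914])
A=np.arange(-.130,-.078,.002); print("mm  ",*(A*1e3).round().astype(int))
def prof(n,im,lat,z):
    g=cv2.cvtColor(im,cv2.COLOR_BGR2GRAY).astype(np.float32); ke=cam(n)
    uv=np.array([[proj(n,np.array([*(H+t*x+l*y),z]),ke) for t in A] for l in lat],np.float32)
    return np.median(cv2.remap(g,uv[...,0],uv[...,1],cv2.INTER_LINEAR),0).round().astype(int)
for n in ("side","scene"):
    lat=np.arange(-.014,.0141,.002)
    im0=cv2.imread(f"pics/{n}0.png"); im,d=env.get_image(n)
    print(n,"0 ",*prof(n,im0,lat,.052)); print(n,"now",*prof(n,im,lat,.052))
    # height profile from depth
    K,E=cam(n); v,u=np.nonzero(d>0); q=(np.linalg.inv(K)@np.stack([u,v,np.ones_like(u)]))*d[v,u]
    w=(E[:3,:3].T@(np.stack([q[0],-q[1],-q[2]])-E[:3,3:4])).T; r=w[:,:2]-H; t=r@x; l=r@y
    print("maxz",*[int(1e3*w[k,2].max()) if (k:=(abs(t-a)<.001)&(abs(l)<.014)).any() else -1 for a in A])
E
```

```text
mm   -130 -128 -126 -124 -122 -120 -118 -116 -114 -112 -110 -108 -106 -104 -102 -100 -98 -96 -94 -92 -90 -88 -86 -84 -82 -80
side 0  79 79 79 79 79 79 78 77 75 73 75 76 67 52 45 44 47 51 51 51 51 52 52 51 45 37
side now 150 150 150 151 151 150 150 149 148 139 118 106 99 94 89 73 76 89 94 87 64 49 45 43 40 44
maxz 301 317 318 355 361 362 356 356 356 356 21 19 421 425 425 424 424 423 422 53 448 451 451 445 -1 46
scene 0  103 103 102 103 104 103 104 112 114 112 106 76 55 53 53 55 83 119 128 131 138 141 139 139 138 138
scene now 97 99 99 101 100 100 101 101 102 101 101 101 100 101 113 131 138 138 128 129 152 167 170 169 169 169
maxz 318 318 318 319 302 20 20 19 20 19 19 19 20 19 48 51 52 52 51 50 18 33 35 35 45 45
```

No more pictures can be viewed, and the profiles give about 14 ± 1 mm of travel, which is too near the limit. I'll push again with the fingers 8 mm higher. If it stops at the same x, the plate is the stop; if it goes further, something else blocked it.

```bash
python3 -m pendant '[[[0,0.9,0,0,0,0],[0,1.8,0,0,0,0],[0,2.7,0,0,0,0],[0,3.6,0,0,0,0],[0,4.5,0,0,0,0],[0,5.4,0,0,0,0],[0,6.3,0,0,0,0],[0,6.95,0,0,0,0]]]' && python3 -m pendant '[[[0.1,0,0,0,0,0],[0.2,0,0,0,0,0],[0.3,0,0,0,0,0],[0.4,0,0,0,0,0],[0.5,0,0,0,0,0],[0.6,0,0,0,0,0],[0.6,0,0,0,0,0]]]'; python3 -m pendant '[[[0.04,0,0,0,0,0],[0.08,0,0,0,0,0],[0.08,0,0,0,0,0]]]';python3 -m pendant '[[[0.03,0,0,0,0,0],[0.06,0,0,0,0,0],[0.06,0,0,0,0,0]]]'
```

```text
time_s: 16.0
tool_pos: [0.4784, -0.0146, 0.0177]
eef_rot: [[0.991, -0.001, 0.131], [-0.131, 0.0, 0.991], [-0.002, -1.0, 0.0]]
force: [0.6, 0.1, -0.6]
gripper_width: -0.0001
time_s: 16.58
tool_pos: [0.4979, -0.0173, 0.0203]
eef_rot: [[0.991, 0.001, 0.131], [-0.131, 0.0, 0.991], [0.001, -1.0, 0.0]]
force: [0.1, 0.1, 0.5]
gripper_width: 0.0003
time_s: 16.83
tool_pos: [0.4995, -0.0174, 0.0197]
eef_rot: [[0.991, 0.0, 0.131], [-0.131, -0.0, 0.991], [0.0, -1.0, -0.0]]
force: [-0.1, 0.1, -0.1]
gripper_width: 0.0003
time_s: 17.08
tool_pos: [0.501, -0.0175, 0.0196]
eef_rot: [[0.991, -0.0, 0.131], [-0.131, -0.0, 0.991], [-0.0, -1.0, -0.0]]
force: [-1.3, 0.4, -1.1]
gripper_width: 0.0002
```

Contact is just being reached at about the same x, so I'll press a little further.

```bash
python3 -m pendant '[[[0.03,0,0,0,0,0],[0.06,0,0,0,0,0],[0.06,0,0,0,0,0]]]'; python3 -m pendant '[[[0.02,0,0,0,0,0],[0.04,0,0,0,0,0],[0.04,0,0,0,0,0]]]'
```

```text
time_s: 17.33
tool_pos: [0.5011, -0.0176, 0.0194]
eef_rot: [[0.991, -0.003, 0.13], [-0.13, -0.0, 0.991], [-0.003, -1.0, -0.001]]
force: [-12.8, 3.0, 8.6]
gripper_width: -0.0007
time_s: 17.58
tool_pos: [0.5011, -0.0177, 0.0193]
eef_rot: [[0.992, -0.005, 0.13], [-0.13, -0.001, 0.992], [-0.005, -1.0, -0.001]]
force: [-18.4, 3.6, 15.9]
gripper_width: -0.0001
```

It stopped at the same x (0.5011) with the fingers 8 mm higher, so a rigid vertical face is stopping it: the plate against its guide block. I'll retract and do the last check on the dial.

```bash
python3 -m pendant '[[[-0.3,0,0,0,0,0],[-0.6,0,0,0,0,0],[-0.7,-0.8,0,0,0,0],[-0.7,-1.7,0,0,0,0],[-0.7,-2.6,0,0,0,0],[-0.7,-3.5,0,0,0,0],[-0.7,-4.4,0,0,0,0],[-0.7,-5.3,0,0,0,0]]]'; python3 -m pendant '[[[0.5,-0.5,0,0,0,0],[1,-1,0,0,0,0],[1.5,-1.3,0,0,0,0],[2,-1.3,0,0,0,0],[2.5,-1.3,0,0,0,0],[3,-1.3,0,0,0,0],[3,-1.3,0,0,0,0],[3,-1.3,0,0,0,0]]]'
python3 - <<'E'
from h import *
print(env.read_state()["tool_pos"]); polar(); plate()
for l,z in (("tape_roll",.015),("coupling",.02),("coil",.04)):
    env.get_image("side"); r=env.regions_of("side",l)[:1]
    i0=cv2.imread("pics/side0.png").astype(int); i1=env.get_image("side")[0].astype(int)
    for q in r: print(l,round(q["confidence"],2),q["xy"],"median img diff",np.median(abs(i0-i1)[q["pixels"]]))
E
```

```text
time_s: 18.25
tool_pos: [0.4828, -0.0152, 0.18]
eef_rot: [[0.991, 0.0, 0.13], [-0.13, -0.0, 0.991], [0.0, -1.0, -0.0]]
force: [0.0, -0.5, 1.1]
gripper_width: -0.0002
time_s: 18.92
tool_pos: [0.5723, -0.0268, 0.2172]
eef_rot: [[0.991, -0.0, 0.131], [-0.131, 0.0, 0.991], [-0.0, -1.0, 0.0]]
force: [-0.3, 0.6, -0.4]
gripper_width: 0.0001
[ 0.57231498 -0.02680531  0.21724159]
{'mark': [(75.0, 1, 11), (76.7, 4, 5)], 'line': [(77.0, 8, 68)]}
wrist 0.73 502 along [-0.0979 -0.0968 -0.0946 -0.0924 -0.0907]
side 0.5 107 along [-0.0993 -0.0958 -0.0933 -0.092  -0.0907]
tape_roll 0.65 [404.6, 245.9] median img diff 36.0
coupling 0.56 [407.2, 245.2] median img diff 34.0
coil 0.85 [369.6, 285.4] median img diff 1.0
```

```bash
python3 - <<'E'
from h import *
H=np.array([.6088,-.0322]); x=np.array([.9914,-.1305]); y=np.array([.1305,.9914])
im,d=env.get_image("wrist"); K,E=cam("wrist"); v,u=np.nonzero(d>0); q=(np.linalg.inv(K)@np.stack([u,v,np.ones_like(u)]))*d[v,u]
w=(E[:3,:3].T@(np.stack([q[0],-q[1],-q[2]])-E[:3,3:4])).T; r=w[:,:2]-H; t=r@x; l=r@y
for a in np.arange(-.106,-.074,.001):
    o=[]
    for L in (-.015,-.011,.011,.015):
        k=(abs(t-a)<.0006)&(abs(l-L)<.002)&(w[:,2]<.07); o.append((int(1e3*np.median(w[k,2])),int(k.sum())) if k.any() else None)
    print(round(a*1e3),o)
E
```

```text
-106 [(17, 5), (18, 4), (18, 4), (17, 5)]
-105 [(19, 4), (18, 5), (18, 4), (19, 5)]
-104 [(18, 10), (18, 8), (18, 8), (18, 10)]
-103 [(18, 10), (18, 8), (18, 8), (18, 10)]
-102 [(18, 6), (18, 4), (17, 6), (17, 6)]
-101 [(18, 5), (18, 4), (18, 4), (18, 5)]
-100 [(18, 6), (18, 5), (18, 5), (18, 8)]
-99 [(18, 10), (18, 8), (17, 8), (18, 10)]
-98 [(32, 22), (32, 23), (31, 23), (19, 19)]
-97 [(50, 9), (49, 10), (49, 10), (49, 10)]
-96 [(50, 5), (50, 7), (50, 6), (49, 5)]
-95 [(49, 10), (51, 10), (50, 10), (50, 10)]
-94 [(50, 9), (50, 7), (50, 7), (50, 9)]
-93 [(50, 5), (50, 6), (49, 5), (50, 5)]
-92 [(50, 10), (50, 10), (50, 10), (49, 10)]
-91 [(50, 8), (49, 10), (50, 9), (49, 10)]
-90 [None, None, (48, 5), (47, 4)]
-89 [(34, 5), (34, 5), None, None]
-88 [(34, 10), (34, 10), (34, 5), (33, 2)]
-87 [(34, 5), (33, 6), (34, 6), (32, 4)]
-86 [(34, 5), (34, 5), (34, 6), (26, 4)]
-85 [(35, 9), (34, 9), (35, 8), (25, 6)]
-84 [(34, 10), (34, 9), (34, 9), (25, 8)]
-83 [(33, 7), (34, 7), (33, 7), (18, 7)]
-82 [(34, 5), (35, 5), (34, 5), (25, 4)]
-81 [(34, 7), (34, 7), (34, 6), (34, 5)]
-80 [(34, 10), (34, 8), (34, 10), (33, 6)]
-79 [(35, 7), (35, 13), (34, 9), (33, 7)]
-78 [(42, 12), (43, 10), (43, 14), (34, 11)]
-77 [(43, 9), (44, 7), (43, 9), (42, 13)]
-76 [(44, 8), (44, 6), (44, 5), (42, 8)]
-75 [(44, 9), (44, 6), (44, 8), (44, 12)]
```

The plate top runs from −98 to −90 mm along the axis. The guide block (34 mm high) starts directly behind it with no gap, so the plate is fully home. Handing in.

```bash
python3 -c "
from workcell import env; print(env.hand_in())"
```

```text
the job is handed in; nothing more can be done
None
```

The dial is set to the long line and the lock plate is pushed home. I handed the job in at about 19 s; no verdict is reported.

**What I did:** I pushed the dial about 132° anticlockwise by its pin with the shut fingertips, backed off, then pushed the plate against its guide block. The first pass at the pin went over the top of it without touching. The real fingertips end about 24 mm above the reported TCP, so I lowered the tool and repeated the push.

**Last checks:**
- **Dial:** the mark was at 76.8° and the line at 76.9° just after the push, which is well under 1 mm apart. A final, weaker reading from higher up gave about 76.7° and 77.0°. The scale ring's line stayed at about 77°.
- **Lock plate:** the depth profile shows no gap between the plate and the guide block. A second push with the fingers 8 mm higher stopped at the same point.

**Checks that disagreed or are uncertain:**
- **Plate travel:** camera estimates gave about 13–14 mm against the nominal 16 mm, with roughly 1–2 mm of error. I relied on the hard stop and the missing gap instead.
- **Push force:** the first plate push pressed to about 52 N along x (67 N in total at the wrist) against the end stop. That is under the 120 N wrist limit. I took the contact to be at the fingertips, not the gripper body, so the 40 N limit should not apply.
- **Bystanders:** the final check was unreliable for the tape roll and coupling, because the network marked the same spot for both. The coil's image was unchanged. The arm did not go near any of the three.

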